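# Clamp the deep-well block on the pipetting deck

## Robot

A 6-joint arm with a two-finger parallel gripper is mounted at the origin on the work surface. World frame = base frame: x ahead of the robot, y to its left, z up, the work surface at z = 0. Lengths are in m, angles in degrees, forces in N, time in s.
With the tool pointing down it reaches from about 0.35 to 0.875 m from the base axis. Payload 4.2 kg.
Tool frame: the origin (TCP) lies midway between the tips of the shut fingers; the grasp point (between the pads) lies 19 mm behind it; z points along the fingers, y is the direction in which the jaws open and shut (so a half turn about z gives the same grasp; the last joint's range is limited). The gripper opens to 87 mm and grips with 3 to 60 N. Pads are 19 mm wide; open, the fingers measure 117 mm over their backs; the gripper's body (75 mm by 190 mm) begins 51 mm behind the grasp point.
Start: joints at [-50.672, 22.042, 0.453, 0, -68.411, -14.817], TCP at [0.259, -0.569, 0.223] pointing down, gripper open.
Joint ranges: [-179.83, 179.83], [-69.29, 118.12], [-61.27, 80.66], [-181.25, 117.63], [-171.15, -9.14], [-177.46, 177.46]. Speed limits (degrees/s): [159.86, 159.86, 180, 180, 180, 180].

## Interface

Orientations are given as a 3x3 rotation matrix whose columns are the frame's x, y, z axes.
In Python, from station import r gives the robot as it stands.
- The arm moves only by the tool play_rows, never from a script. Its argument "commands" is a list that holds one entry, the list of rows, each a list of 7 numbers: the shift along the world's x, y, z in m, then the turn, a rotation vector about the world's x, y, z in rad, then the closure, from 0 (fully open) to 1 (shut). A call has 1 to 5 rows; each row is the pose to reach, as a shift and turn from the pose commanded when the call began; what a row does not reach only later rows make up. A row lasts 1/10 s, in which the tool goes at most 50 mm and 8.59 degrees, less where a joint would pass 70% of its speed; a pose out of reach is approached as far as the arm can. A call with a gripper value outside its range is refused whole. The fingers move at their own pace and stop on an object; the grip force is fixed at half the most. Time passes only in rows, so rows that repeat a pose let the fingers close. It gives the time, the measured TCP pose, the force and the opening at its end, in the units of the state.
- r.sense(): the state, without advancing time (a new reading comes with each control period).
- r.capture(name): name is "scene" or "top" or "wrist"; returns a dict with "image" (384x512x3 uint8, red, green, blue), "range_z" (384x512 float32, m along the optical axis (not along the pixel's ray), 0 where there is no reading), "intrinsics" (3x3 intrinsics, pixels), "k1" (the pictures are not rectified: a ray, as slopes to the right and down, at radius r is drawn at 1 + k1 r^2 times it, then the intrinsics apply), "extrinsics" (4x4, takes a point from camera to world coordinates); the wrist camera has in their place "mount" (4x4, takes a point from camera to tool coordinates, whose origin is the TCP and whose axes are the flange's). Camera axes: x right, y up, looking along -z (the intrinsics and any distortion apply to the point x, -y, -z); pixel columns grow to the right and rows downward; lengths in m; the calibration is good to about 2 mm. A picture is of the moment at which its call begins: read the wrist's pose just before it.
- r.finish_job(): hands the job in, once; it reports no verdict.
The state is a dict: "time_s": time; "joints": joint angles; "joint_velocities": joint speeds; "effort": joint torques, N m; "tcp_pos": TCP position; "ee_rot": TCP orientation; "wrist_force": force on the tool from outside, world axes, zero at the start; "moment": the same for the moment, N m; "gripper_width": opening from 0.0 (shut) to 1.0 (fully open).
Only numpy, scipy, OpenCV 4.12 (cv2) and the standard library are available. Lean on these libraries where they do the work, as an engineer would, in place of code of your own. Each camera call takes 0.05 s, during which the arm holds its last target. There are 200 camera calls.

## Task

Clamp the sealed well block in its station: push the blue clamp strap, which stands swung out to one side, round over the block until it is fully home against its stop post, and then push the red cam lever on it all the way down. Only push, pick nothing up, leave the block seated in its station and do not disturb the tube rack, the bottle or the trough; finish clear of everything.

Things in the scene. Friction and masses are not known exactly. Their poses are not given: they have to be found in the camera images.
- nest: Clamping station fixed on the deck: aluminium base plate 220 (x) x 170 (y) x 10 mm. Origin at the centre of its underside, on the deck; z up. Its own x axis points from the strap's pivot post (near the robot) to the stop post: the closed strap lies along this +x, straight over the middle of the block, its centre line on y = 0. Pivot post at x = -72 mm, y = 0, diameter 24 mm, 70 mm high; steel stop post at x = +70, y = -20.5 mm, diameter 14 mm, top at 86 mm.
- strap_pivot (a point): Point on the strap's upright hinge axis at the middle of the strap's thickness (79 mm above the deck), over the pivot post. Fixed to the station; axes as the station's.
- strap_end (a point): Centre of the free end face of the blue clamp strap, 150 mm from the hinge axis and 79 mm above the deck at all times. Its x axis points along the strap, outwards. The strap is a level bar 162 long x 26 wide x 18 mm thick, underside 70 and top 88 mm above the deck, so it passes 20 mm over the block; from 90 mm out to the end nothing stands on it or hangs from it.
- strap (a joint): Swing of the strap about its upright axis, rad: 0 = fully home over the block against the stop post (a hard stop), growing anticlockwise seen from above (towards the station's +y side, robot's left); starts at 1.1 to 1.8, so it is pushed clockwise to close. It turns with stiff friction (0.3 N m, some 2.5 N at 125 mm) and stays where it is left.
- lever_hinge (a point): Level hinge axis of the cam lever, on top of the strap, 72 mm from the strap's pivot axis and 100 mm above the deck; moves with the strap and is carried between two small dark cheeks 26 mm wide overall, reaching 109 mm above the deck.
- lever_tip (a point): Tip of the cam lever, on its centre line, 98 mm from the lever's hinge. The lever points from the hinge back towards the strap's pivot end, slanting up; its last 53 mm (45 to 98 mm from the hinge) is a red grip 20 wide x 12 mm thick, the rest a steel bar 12 wide, its top face 5 mm above the centre line.
- lever (a joint): Raise of the cam lever above level, rad: 0 = fully down (a hard stop), lying flat along the strap, top of the grip then 106 mm above the deck and its tip 26 mm beyond the pivot axis; starts at 0.55 to 0.95. Friction 0.25 N m (some 5 N pressed 50 mm from the hinge); it stays where it is left. Pushing it down drives a rubber foot under the strap down on to the block.
- block_top (a point): Centre of the top of the loose well block, a pale plastic block with a bluish sealing mat with 24 round wells, 85.5 (x) x 127.8 (y) x 40 mm, 250 g, seated on the station's base plate between low black corner locators with 2 mm of play; top 50 mm above the deck.
- tube_rack_mid (a point): Centre of a loose white rack of 15 green tubes with lime caps, 98 x 62 x 76 mm: leave alone. Half its height up.
- bottle_mid (a point): Centre of a loose amber bottle, diameter 48, height 95 mm, half its height up: leave alone.
- trough_mid (a point): Centre of a loose open blue trough 100 x 60 x 40 mm, half its height up: leave alone.
- block: The same well block; origin at the centre of its underside.

How it is judged (in metres and radians):
On the way, in this order (a step that is already met when the one before it is completed fails the run):
1. the strap is swung fully home over the block while the lever is still up (value of joint strap below 0.07 rad and value of joint lever above 0.4 rad), for 0.2 s.
2. the cam lever is pushed fully down with the strap home (value of joint strap below 0.07 rad and value of joint lever below 0.1 rad), for 0.2 s.
At the end, for the whole second after the job is handed in: the strap is home over the block (within 0.07 rad), the cam lever is down (within 0.10 rad), the block still sits at rest in its station (within 12 mm) and the tube rack, bottle and trough stand within 20 mm of where they were (all of step 2 and distance of block_top from where it was at the start of the episode below 0.012 m and linear speed of block below 0.02 m/s and distance of each of tube_rack_mid, bottle_mid, trough_mid from where it was at the start of the episode below 0.02 m); the robot touches nothing.
It fails at once if the lever is pushed down before the strap is over the block (value of joint lever below 0.35 rad and value of joint strap above 0.12 rad).
It fails at once if the well block is lifted or pushed out of its station (distance of block_top from where it was at the start of the episode above 0.012 m).
It fails at once if the tube rack is knocked, moved or lifted (distance of tube_rack_mid from where it was at the start of the episode above 0.02 m or angle between tube_rack_mid's own z axis and vertical above 0.35 rad).
It fails at once if the bottle is knocked, moved or lifted (distance of bottle_mid from where it was at the start of the episode above 0.02 m or angle between bottle_mid's own z axis and vertical above 0.35 rad).
It fails at once if the trough is knocked, moved or lifted (distance of trough_mid from where it was at the start of the episode above 0.02 m or angle between trough_mid's own z axis and vertical above 0.35 rad).
It also fails if it takes over 54 s, if anything falls off the work surface, if the arm or the gripper's body presses on something with over 40 N, if the wrist force passes 120 N, or if a joint passes its speed limit or range.

## Working session

There is one attempt and no reset: what is moved stays moved. The work goes in short steps, Python scripts to look and compute and a tool call to move; the robot and the scene stay as the last step left them, time stands still between calls to the robot, and variables do not carry over. Pictures are saved under pics/ and viewed, about 8 in all and at most 12, crops included, and the job is handed in when it is done.

Besides the shell and the picture viewer there is one more tool, called by a JSON object that holds its "api" and its "payload", one argument or row to a line. play_rows: Moves the arm, as the interface text tells. Its arguments: {"type":"object","properties":{"commands":{"type":"array","items":{"type":"array","items":{"type":"array","items":{"type":"number"}}}}},"required":["commands"]}

```bash
mkdir -p pics; cat > h.py <<'E'
import numpy as np, cv2
from station import r
def save(c,n): cv2.imwrite(f'pics/{n}.png',cv2.cvtColor(c['image'],cv2.COLOR_RGB2BGR))
def ext(c,s=None):
    if 'extrinsics' in c: return np.array(c['extrinsics'])
    T=np.eye(4);T[:3,:3]=s['ee_rot'];T[:3,3]=s['tcp_pos'];return T@np.array(c['mount'])
def slopes(c,uv):
    K=np.array(c['intrinsics']);uv=np.atleast_2d(uv).astype(float)
    d=np.stack([(uv[:,0]-K[0,2])/K[0,0],(uv[:,1]-K[1,2])/K[1,1]],1);p=d.copy()
    for _ in range(20): p=d/(1+c['k1']*(p**2).sum(1,keepdims=True))
    return p
def plane(c,uv,z,s=None):
    p=slopes(c,uv);T=ext(c,s);d=np.c_[p[:,0],-p[:,1],-np.ones(len(p))]@T[:3,:3].T
    o=T[:3,3];return o+d*((z-o[2])/d[:,2])[:,None]
def depth(c,uv,s=None):
    p=slopes(c,uv);T=ext(c,s);uv=np.atleast_2d(uv).astype(int)
    z=c['range_z'][uv[:,1],uv[:,0]]
    return (np.c_[p[:,0],-p[:,1],-np.ones(len(p))]*z[:,None])@T[:3,:3].T+T[:3,3]
E
python3 - <<'E'
from h import *
a=r.capture('scene');b=r.capture('top')
im=np.hstack([a['image'],b['image']]);
save(a,'scene0');save(b,'top0')
for n,c in(('scene',a),('top',b)):
    print(n,np.round(ext(c)[:3,3],3),c['k1'],np.array(c['intrinsics']).round(0).tolist())
print(r.sense()['time_s'], np.round(r.sense()['ee_rot'],3))
E
```

```text
scene [1.109 0.157 0.751] -0.05650509157248995 [[401.0, 0.0, 251.0], [0.0, 401.0, 192.0], [0.0, 0.0, 1.0]]
top [0.545 0.045 0.835] -0.08649047193276417 [[348.0, 0.0, 254.0], [0.0, 348.0, 190.0], [0.0, 0.0, 1.0]]
0.1 [[-0.91  -0.415 -0.001]
 [-0.415  0.91   0.002]
 [ 0.     0.002 -1.   ]]
```

View pics/top0.png

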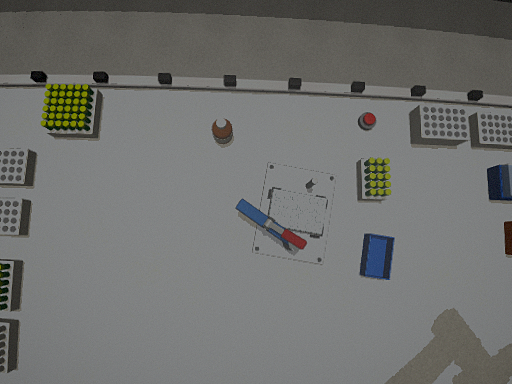

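View pics/scene0.png

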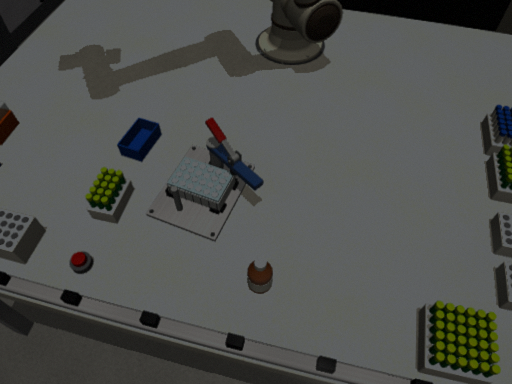

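The top view (robot at the bottom, +y to the left) shows the plate with corner screws near (270,166), (332,178), (320,260), (256,249) and the stop post near (311,183). The strap runs from about (290,245) to its free end near (240,205), with the red grip near (293,239). The rack is at (375,178), the trough at (377,256) and the bottle at (222,128), all well away from the swing.

```bash
python3 - <<'E'
from h import *
c=r.capture('top');s=c['image'];hsv=cv2.cvtColor(s,cv2.COLOR_RGB2HSV)
roi=np.zeros(s.shape[:2],np.uint8);roi[150:275,225:345]=1
def mask(l,h): return cv2.inRange(hsv,l,h)*roi
b=mask((100,120,40),(125,255,255));red=mask((0,150,60),(8,255,255))|mask((172,150,60),(180,255,255))
def big(m):
    n,l,st,_=cv2.connectedComponentsWithStats(m);i=1+st[1:,4].argmax();return np.argwhere(l==i)[:,::-1]
for n,m,z in(('blue',b,.088),('red',red,.13)):
    p=big(m);print(n,len(p));R=cv2.minAreaRect(plane(c,p,z)[:,:2].astype(np.float32)*1000);print(R,cv2.boxPoints(R).round(0).tolist())
    d=depth(c,p);print('depth pct z',np.percentile(d[:,2],[5,50,95]).round(3))
print('screws',plane(c,[(270,166),(332,178),(320,260),(256,249)],.01).round(3).tolist())
p=big(red);d=depth(c,p);i=d[:,1].argsort();print(d[i[::25]].round(3).tolist())
e=cv2.resize(s[150:275,225:345],None,fx=5,fy=5,interpolation=cv2.INTER_CUBIC);e=np.clip(e.astype(int)*1.5,0,255).astype(np.uint8);cv2.imwrite('pics/crop.png',e[:,:,::-1])
# stop-post candidate points via depth: high points near
yy,xx=np.mgrid[150:275,225:345];q=np.c_[xx.ravel(),yy.ravel()];D=depth(c,q)
k=(D[:,2]>.08)&(D[:,2]<.095)&(D[:,0]>D[p[:,1].size and 0,0]*0+.52);print('high x>.52',D[k].round(3).tolist()[:30])
E
```

```text
blue 353
((603.890869140625, 20.0322208404541), (68.55776977539062, 23.9838924407959), 56.80618667602539) [[575.0, -2.0], [595.0, -15.0], [633.0, 42.0], [613.0, 55.0]]
depth pct z [0.084 0.086 0.088]
red 199
((548.7074584960938, -65.33999633789062), (50.17947006225586, 18.032386779785156), 58.986671447753906) [[528.0, -82.0], [544.0, -91.0], [569.0, -48.0], [554.0, -39.0]]
depth pct z [0.13  0.145 0.157]
screws [[0.723, -0.025, 0.01], [0.698, -0.177, 0.01], [0.501, -0.147, 0.01], [0.523, 0.005, 0.01]]
[[0.539, -0.084, 0.155], [0.535, -0.077, 0.159], [0.533, -0.072, 0.153], [0.538, -0.068, 0.153], [0.552, -0.064, 0.144], [0.562, -0.059, 0.137], [0.564, -0.053, 0.133], [0.552, -0.049, 0.136]]
high x>.52 [[0.683, -0.114, 0.085], [0.683, -0.116, 0.085], [0.683, -0.119, 0.084], [0.683, -0.121, 0.083], [0.68, -0.112, 0.085], [0.681, -0.114, 0.084], [0.681, -0.116, 0.086], [0.681, -0.119, 0.084], [0.681, -0.121, 0.085], [0.682, -0.124, 0.082], [0.678, -0.112, 0.087], [0.678, -0.114, 0.084], [0.679, -0.117, 0.083], [0.679, -0.119, 0.085], [0.679, -0.121, 0.085], [0.679, -0.124, 0.082], [0.676, -0.112, 0.085], [0.676, -0.114, 0.084], [0.676, -0.118, 0.086], [0.676, -0.121, 0.084], [0.676, -0.123, 0.086], [0.674, -0.112, 0.084], [0.674, -0.114, 0.084], [0.674, -0.117, 0.084], [0.674, -0.119, 0.085], [0.674, -0.121, 0.083], [0.675, -0.124, 0.082], [0.672, -0.113, 0.08], [0.672, -0.115, 0.082], [0.672, -0.117, 0.084]]
```

View pics/crop.png

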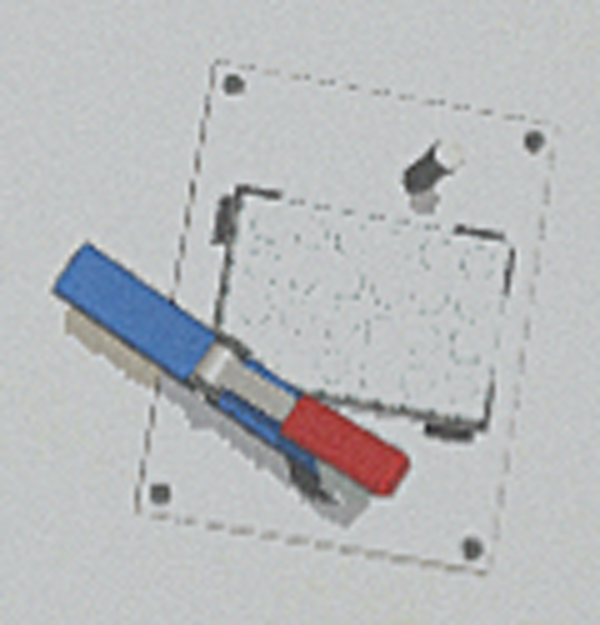

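The plate's screws give the station centre as (0.611, -0.086) and its yaw as -8.6°. That predicts the stop post at (0.677, -0.117), which matches the measured post. The pivot is then at (0.540, -0.075), and the strap end at (0.623, 0.048) gives 149 mm and a strap angle of 1.13 rad. I'll move high over the outside of the strap with the fingers shut.

{"api": "play_rows", "payload": {
  "commands": [
    [[0.02, 0.04, 0, 0, 0, 0.03, 1], [0.042, 0.084, 0, 0, 0, 0.07, 1], [0.063, 0.126, 0, 0, 0, 0.11, 1], [0.084, 0.168, 0, 0, 0, 0.15, 1], [0.105, 0.21, 0, 0, 0, 0.18, 1]]
  ]
}}

```text
time_s: 0.65
tcp_pos: [0.3646, -0.3569, 0.2224]
ee_rot: [[-0.82, -0.572, -0.0], [-0.572, 0.82, 0.0], [0.0, 0.0, -1.0]]
wrist_force: [1.1, -0.7, 0.8]
gripper_width: 0.629
```

{"api": "play_rows", "payload": {
  "commands": [
    [[0.02, 0.04, 0, 0, 0, 0.03, 1], [0.042, 0.084, 0, 0, 0, 0.07, 1], [0.063, 0.126, 0, 0, 0, 0.11, 1], [0.084, 0.168, 0, 0, 0, 0.15, 1], [0.105, 0.21, 0, 0, 0, 0.18, 1]]
  ]
}}

```text
time_s: 1.15
tcp_pos: [0.4696, -0.1467, 0.2226]
ee_rot: [[-0.704, -0.71, 0.0], [-0.71, 0.704, 0.0], [-0.0, -0.0, -1.0]]
wrist_force: [0.8, -0.2, 0.1]
gripper_width: 0.175
```

{"api": "play_rows", "payload": {
  "commands": [
    [[0.02, 0.04, 0, 0, 0, 0.04, 1], [0.042, 0.084, 0, 0, 0, 0.08, 1], [0.063, 0.126, 0, 0, 0, 0.12, 1], [0.084, 0.168, 0, 0, 0, 0.16, 1], [0.103, 0.208, 0, 0, 0, 0.19, 1]]
  ]
}}

```text
time_s: 1.65
tcp_pos: [0.5728, 0.0614, 0.2223]
ee_rot: [[-0.557, -0.83, -0.0], [-0.83, 0.557, -0.0], [0.0, 0.0, -1.0]]
wrist_force: [0.3, -1.1, 0.3]
gripper_width: 0.004
```

{"api": "play_rows", "payload": {
  "commands": [
    [[0, 0, -0.03, 0, 0, 0, 1], [0, 0, -0.06, 0, 0, 0, 1], [0, 0, -0.06, 0, 0, 0, 1], [0, 0, -0.06, 0, 0, 0, 1]]
  ]
}}

```text
time_s: 2.05
tcp_pos: [0.5725, 0.0591, 0.1627]
ee_rot: [[-0.559, -0.829, -0.001], [-0.829, 0.559, -0.001], [0.001, -0.0, -1.0]]
wrist_force: [0.1, 0.7, 0.5]
gripper_width: 0.003
```

```bash
python3 - <<'E'
from h import *
s=r.sense();print(s['time_s'],np.round(s['tcp_pos'],4),np.round(s['ee_rot'],3).tolist(),np.round(s['wrist_force'],1),s['gripper_width'])
a=r.capture('scene');b=r.capture('top')
f=lambda c,x,y:cv2.resize(c['image'][y:y+150,x:x+130],None,fx=3,fy=3)
im=np.hstack([f(a,150,100),f(b,215,140)]);cv2.imwrite('pics/p1.png',np.clip(im[:,:,::-1]*1.5,0,255))
P=np.array([.540,-.0753])
for q in [64,50,35,20,8,0,-1.5]:
    f=np.radians(q-8.6);e=np.array([np.cos(f),np.sin(f)]);n=np.array([-e[1],e[0]])
    print(q,(P+.13*e+.028*n-s['tcp_pos'][:2]).round(4))
E
```

```text
2.05 [0.5725 0.0591 0.1627] [[-0.559, -0.829, -0.001], [-0.829, 0.559, -0.001], [0.001, -0.0, -1.0]] [0.1 0.7 0.5] 0.0031460765391817546
64 [ 0.0183 -0.0115]
50 [ 0.0465 -0.0274]
35 [ 0.0715 -0.0515]
20 [ 0.0894 -0.0813]
8 [ 0.0978 -0.1078]
0 [ 0.1003 -0.1262]
-1.5 [ 0.1004 -0.1296][ WARN:0@3.601] global loadsave.cpp:1063 imwrite_ Unsupported depth image for selected encoder is fallbacked to CV_8U.
```

View pics/p1.png

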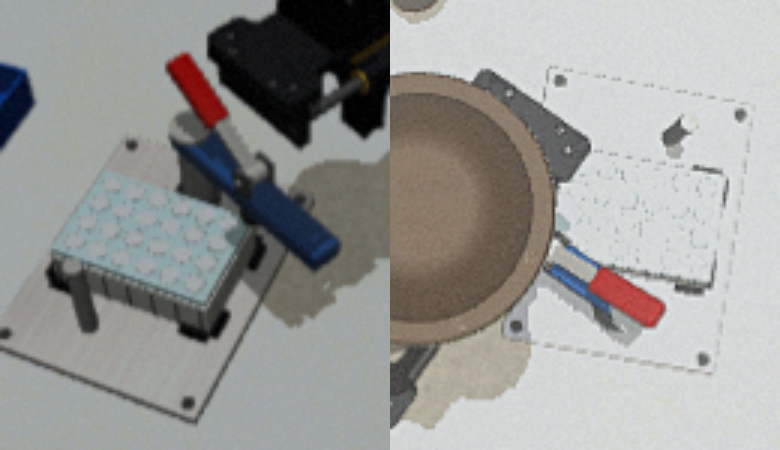

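The fingers are shut behind the free end on the outside of the strap, and the body sits beyond the lever. Next I lower to mid-strap height and push along the arc, turning with it.

{"api": "play_rows", "payload": {
  "commands": [
    [[0, 0, -0.03, 0, 0, 0, 1], [0, 0, -0.06, 0, 0, 0, 1], [0, 0, -0.085, 0, 0, 0, 1], [0, 0, -0.085, 0, 0, 0, 1]]
  ]
}}

```text
time_s: 2.55
tcp_pos: [0.5708, 0.0586, 0.0759]
ee_rot: [[-0.56, -0.829, -0.004], [-0.829, 0.56, -0.001], [0.003, 0.003, -1.0]]
wrist_force: [-0.6, 0.3, -0.2]
gripper_width: 0.005
```

{"api": "play_rows", "payload": {
  "commands": [
    [[0.009, -0.006, 0, 0, 0, 0, 1], [0.018, -0.0115, 0, 0, 0, 0, 1], [0.028, -0.017, 0, 0, 0, -0.08, 1], [0.0375, -0.022, 0, 0, 0, -0.16, 1], [0.0465, -0.0275, 0, 0, 0, -0.25, 1]]
  ]
}}

```text
time_s: 3.05
tcp_pos: [0.6205, 0.0315, 0.0798]
ee_rot: [[-0.749, -0.662, 0.002], [-0.662, 0.749, 0.001], [-0.003, -0.001, -1.0]]
wrist_force: [-2.1, 0.8, 1.4]
gripper_width: 0.004
```

{"api": "play_rows", "payload": {
  "commands": [
    [[0.009, -0.0075, 0, 0, 0, -0.09, 1], [0.0175, -0.0155, 0, 0, 0, -0.175, 1], [0.025, -0.024, 0, 0, 0, -0.26, 1], [0.032, -0.0335, 0, 0, 0, -0.35, 1], [0.038, -0.043, 0, 0, 0, -0.435, 1]]
  ]
}}

```text
time_s: 3.55
tcp_pos: [0.6583, -0.0116, 0.0797]
ee_rot: [[-0.959, -0.285, 0.002], [-0.285, 0.959, 0.001], [-0.003, 0.0, -1.0]]
wrist_force: [-2.1, 1.4, 0.9]
gripper_width: 0.008
```

```bash
python3 - <<'E'
from h import *
s=r.sense();print(s['time_s'],np.round(s['tcp_pos'],4),np.round(s['ee_rot'],3).tolist(),np.round(s['wrist_force'],1))
a=r.capture('scene')
cv2.imwrite('pics/p2.png',cv2.resize(a['image'][90:260,80:300],None,fx=3,fy=3)[:,:,::-1])
P=np.array([.540,-.0753])
for q in [20,14,8,4,0,-1.5]:
    f=np.radians(q-8.6);e=np.array([np.cos(f),np.sin(f)]);n=np.array([-e[1],e[0]])
    print(q,(P+.13*e+.028*n-s['tcp_pos'][:2]).round(4))
E
```

```text
3.55 [ 0.6583 -0.0116  0.0797] [[-0.959, -0.285, 0.002], [-0.285, 0.959, 0.001], [-0.003, 0.0, -1.0]] [-2.1  1.4  0.9]
20 [ 0.0036 -0.0105]
14 [ 0.0085 -0.0236]
8 [ 0.012 -0.037]
4 [ 0.0135 -0.0462]
0 [ 0.0144 -0.0554]
-1.5 [ 0.0146 -0.0589]
```

View pics/p2.png

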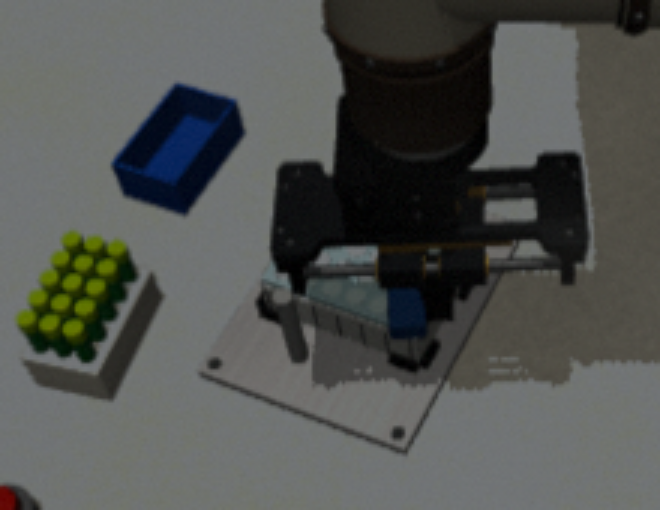

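The blue strap end is at about (405,310) in the crop, leading the fingers over the block, with the body clear of the stop post and rack. I'll continue, slowing near the stop.

{"api": "play_rows", "payload": {
  "commands": [
    [[0.004, -0.0105, 0, 0, 0, -0.07, 1], [0.0065, -0.017, -0.001, 0, 0, -0.12, 1], [0.0085, -0.0235, -0.001, 0, 0, -0.175, 1], [0.0105, -0.03, -0.001, 0, 0, -0.23, 1], [0.012, -0.037, -0.001, 0, 0, -0.28, 1]]
  ]
}}

```text
time_s: 4.1
tcp_pos: [0.6714, -0.0479, 0.0788]
ee_rot: [[-1.0, -0.013, 0.006], [-0.013, 1.0, 0.001], [-0.006, 0.001, -1.0]]
wrist_force: [1.6, 2.6, -0.2]
gripper_width: 0.007
```

{"api": "play_rows", "payload": {
  "commands": [
    [[0.001, -0.0045, 0, 0, 0, -0.035, 1], [0.0015, -0.009, 0, 0, 0, -0.07, 1], [0.002, -0.0125, 0, 0, 0, -0.1, 1], [0.0025, -0.016, 0, 0, 0, -0.125, 1], [0.0025, -0.0185, 0, 0, 0, -0.14, 1]]
  ]
}}

```text
time_s: 4.6
tcp_pos: [0.6716, -0.0668, 0.0768]
ee_rot: [[-0.992, 0.128, 0.001], [0.128, 0.992, 0.0], [-0.001, 0.0, -1.0]]
wrist_force: [0.3, 2.0, 1.8]
gripper_width: 0.011
```

{"api": "play_rows", "payload": {
  "commands": [
    [[0, -0.001, 0, 0, 0, 0, 1], [0, -0.002, 0, 0, 0, 0, 1], [0, -0.002, 0, 0, 0, 0, 1]]
  ]
}}

```text
time_s: 4.9
tcp_pos: [0.6711, -0.0688, 0.0764]
ee_rot: [[-0.992, 0.127, -0.001], [0.127, 0.992, -0.0], [0.001, -0.0, -1.0]]
wrist_force: [1.3, 0.8, -0.2]
gripper_width: 0.002
```

The force doesn't show the stop yet, so I'll push on in small steps.

{"api": "play_rows", "payload": {
  "commands": [
    [[0, -0.001, 0, 0, 0, 0, 1], [0, -0.002, 0, 0, 0, 0, 1], [0, -0.003, 0, 0, 0, 0, 1], [0, -0.004, 0, 0, 0, 0, 1], [0, -0.004, 0, 0, 0, 0, 1]]
  ]
}}

```text
time_s: 5.4
tcp_pos: [0.671, -0.0728, 0.0764]
ee_rot: [[-0.992, 0.127, -0.001], [0.127, 0.992, -0.0], [0.001, -0.0, -1.0]]
wrist_force: [-0.5, 1.7, 0.3]
gripper_width: 0.006
```

```bash
python3 - <<'E'
from h import *
s=r.sense();print(s['time_s'],np.round(s['tcp_pos'],4),np.round(s['wrist_force'],1))
a=r.capture('scene')
cv2.imwrite('pics/p3.png',np.clip(cv2.resize(a['image'][130:250,120:280],None,fx=4,fy=4)[:,:,::-1]*1.6,0,255).astype(np.uint8))
E
```

```text
5.4 [ 0.671  -0.0728  0.0764] [-0.5  1.7  0.3]
```

View pics/p3.png

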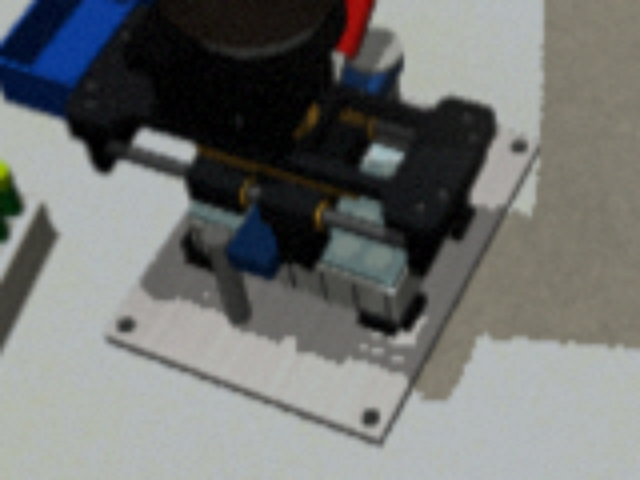

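The strap end at about (255,245) is almost at the stop post (230,280), so I'll go a little further.

{"api": "play_rows", "payload": {
  "commands": [
    [[0, -0.001, 0, 0, 0, 0, 1], [0, -0.002, 0, 0, 0, 0, 1], [0, -0.003, 0, 0, 0, 0, 1], [0, -0.003, 0, 0, 0, 0, 1]]
  ]
}}

```text
time_s: 5.85
tcp_pos: [0.671, -0.0735, 0.0764]
ee_rot: [[-0.992, 0.127, -0.0], [0.127, 0.992, 0.003], [0.001, 0.003, -1.0]]
wrist_force: [-1.2, 8.4, 1.3]
gripper_width: 0.011
```

{"api": "play_rows", "payload": {
  "commands": [
    [[0, -0.001, 0, 0, 0, 0, 1], [0, -0.002, 0, 0, 0, 0, 1], [0, -0.002, 0, 0, 0, 0, 1]]
  ]
}}

```text
time_s: 6.15
tcp_pos: [0.671, -0.0736, 0.0764]
ee_rot: [[-0.992, 0.127, -0.0], [0.127, 0.992, 0.005], [0.001, 0.005, -1.0]]
wrist_force: [-1.6, 15.1, 3.2]
gripper_width: 0.008
```

Contact is hard: 15 N with no further motion, so the strap is home. I back off, rise, and measure the strap and lever.

{"api": "play_rows", "payload": {
  "commands": [
    [[0, 0.015, 0, 0, 0, 0, 1], [0, 0.04, 0, 0, 0, 0, 1], [0, 0.04, 0.04, 0, 0, 0, 1], [0, 0.06, 0.085, 0, 0, 0, 1], [0, 0.1, 0.13, 0, 0, 0, 1]]
  ]
}}

```text
time_s: 6.65
tcp_pos: [0.6713, 0.014, 0.2009]
ee_rot: [[-0.992, 0.129, 0.0], [0.129, 0.992, -0.002], [-0.001, -0.002, -1.0]]
wrist_force: [0.7, -0.4, 1.2]
gripper_width: 0.002
```

{"api": "play_rows", "payload": {
  "commands": [
    [[0, 0.04, 0.02, 0, 0, 0, 1], [0, 0.08, 0.02, 0, 0, 0, 1], [0, 0.12, 0.02, 0, 0, 0, 1], [0, 0.12, 0.02, 0, 0, 0, 1]]
  ]
}}

```text
time_s: 7.05
tcp_pos: [0.6709, 0.1395, 0.2183]
ee_rot: [[-0.993, 0.122, -0.0], [0.122, 0.993, -0.001], [0.0, -0.001, -1.0]]
wrist_force: [-0.4, -0.0, -0.8]
gripper_width: 0.0
```

```bash
cat > m.py <<'E'
from h import *
import sys
s=r.sense();print(s['time_s'],np.round(s['tcp_pos'],4),np.round(s['wrist_force'],1))
c=r.capture('top');hsv=cv2.cvtColor(c['image'],cv2.COLOR_RGB2HSV)
roi=np.zeros(hsv.shape[:2],np.uint8);roi[150:275,225:345]=1
b=cv2.inRange(hsv,(100,120,40),(125,255,255))*roi;red=(cv2.inRange(hsv,(0,150,60),(8,255,255))|cv2.inRange(hsv,(172,150,60),(180,255,255)))*roi
for n,m,z in(('blue',b,.088),('red',red,.106)):
    k,l,st,_=cv2.connectedComponentsWithStats(m);p=np.argwhere(l==1+st[1:,4].argmax())[:,::-1]
    R=cv2.minAreaRect(plane(c,p,z)[:,:2].astype(np.float32)*1000);print(n,len(p),R[1],R[2],cv2.boxPoints(R).round(0).tolist(),np.percentile(depth(c,p)[:,2],[5,50,95]).round(3))
a=r.capture('scene');f=lambda c,x,y:cv2.resize(c['image'][y:y+150,x:x+130],None,fx=3,fy=3)
cv2.imwrite(f'pics/{sys.argv[1]}.png',np.clip(np.hstack([f(a,150,100),f(c,215,140)])[:,:,::-1]*1.5,0,255).astype(np.uint8))
E
python3 m.py p4
```

```text
7.05 [0.6709 0.1395 0.2183] [-0.4 -0.  -0.8]
blue 317 (23.860368728637695, 65.61602020263672) 80.97529602050781 [[620.0, -99.0], [685.0, -109.0], [689.0, -86.0], [624.0, -75.0]] [0.084 0.086 0.088]
red 139 (17.684280395507812, 47.72991943359375) 87.54100036621094 [[531.0, -91.0], [579.0, -94.0], [580.0, -76.0], [532.0, -74.0]] [0.13  0.146 0.157]
```

View pics/p4.png

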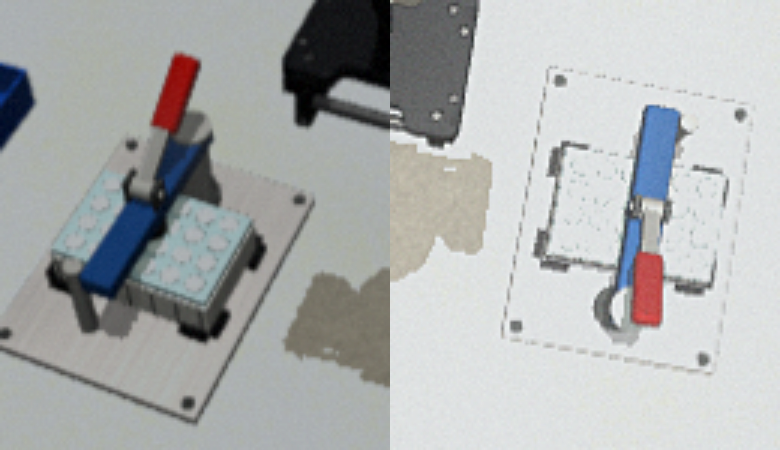

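The strap lies at (0.687, -0.0975) with yaw -9.0°, which is home against the post, and the lever is still up. Next I move over the grip at about 70 mm from its hinge and press down.

{"api": "play_rows", "payload": {
  "commands": [
    [[-0.022, -0.037, 0.02, 0, 0, 0, 1], [-0.044, -0.074, 0.02, 0, 0, 0, 1], [-0.066, -0.111, 0.02, 0, 0, 0, 1], [-0.088, -0.148, 0.02, 0, 0, 0, 1], [-0.108, -0.18, 0.02, 0, 0, 0, 1]]
  ]
}}

```text
time_s: 7.65
tcp_pos: [0.5614, -0.0479, 0.239]
ee_rot: [[-0.992, 0.129, -0.001], [0.129, 0.992, -0.001], [0.0, -0.001, -1.0]]
wrist_force: [-0.1, -1.0, 0.4]
gripper_width: 0.007
```

{"api": "play_rows", "payload": {
  "commands": [
    [[-0.012, -0.02, 0, 0, 0, 0, 1], [-0.02, -0.035, 0, 0, 0, 0, 1], [-0.02, -0.035, -0.03, 0, 0, 0, 1], [-0.02, -0.035, -0.06, 0, 0, 0, 1], [-0.02, -0.035, -0.06, 0, 0, 0, 1]]
  ]
}}

```text
time_s: 8.15
tcp_pos: [0.5402, -0.0804, 0.1749]
ee_rot: [[-0.992, 0.129, -0.009], [0.129, 0.992, -0.0], [0.009, -0.002, -1.0]]
wrist_force: [-0.6, -1.0, -0.1]
gripper_width: 0.007
```

{"api": "play_rows", "payload": {
  "commands": [
    [[0.001, 0.005, -0.008, 0, 0, 0, 1], [0.001, 0.005, -0.016, 0, 0, 0, 1], [0.001, 0.005, -0.024, 0, 0, 0, 1], [0.001, 0.005, -0.032, 0, 0, 0, 1], [0.001, 0.005, -0.04, 0, 0, 0, 1]]
  ]
}}

```text
time_s: 8.65
tcp_pos: [0.5449, -0.0743, 0.1392]
ee_rot: [[-0.992, 0.126, 0.002], [0.126, 0.992, -0.0], [-0.002, 0.0, -1.0]]
wrist_force: [-0.8, -0.0, 3.0]
gripper_width: 0.004
```

{"api": "play_rows", "payload": {
  "commands": [
    [[0, 0, -0.008, 0, 0, 0, 1], [0, 0, -0.014, 0, 0, 0, 1], [0, 0, -0.02, 0, 0, 0, 1], [0, 0, -0.024, 0, 0, 0, 1], [0, 0, -0.026, 0, 0, 0, 1]]
  ]
}}

```text
time_s: 9.15
tcp_pos: [0.5437, -0.0745, 0.1122]
ee_rot: [[-0.992, 0.127, -0.002], [0.127, 0.992, -0.0], [0.002, -0.0, -1.0]]
wrist_force: [-2.6, -0.1, 3.3]
gripper_width: 0.007
```

{"api": "play_rows", "payload": {
  "commands": [
    [[0, 0, -0.002, 0, 0, 0, 1], [0, 0, -0.004, 0, 0, 0, 1], [0, 0, -0.005, 0, 0, 0, 1], [0, 0, -0.005, 0, 0, 0, 1]]
  ]
}}

```text
time_s: 9.55
tcp_pos: [0.5444, -0.0744, 0.1077]
ee_rot: [[-0.992, 0.127, 0.0], [0.127, 0.992, 0.0], [-0.0, 0.0, -1.0]]
wrist_force: [0.2, -0.1, 0.4]
gripper_width: 0.005
```

{"api": "play_rows", "payload": {
  "commands": [
    [[0, 0, -0.002, 0, 0, 0, 1], [0, 0, -0.004, 0, 0, 0, 1], [0, 0, -0.006, 0, 0, 0, 1], [0, 0, -0.006, 0, 0, 0, 1]]
  ]
}}

```text
time_s: 9.95
tcp_pos: [0.5447, -0.0744, 0.1058]
ee_rot: [[-0.992, 0.125, 0.002], [0.125, 0.992, -0.001], [-0.002, -0.001, -1.0]]
wrist_force: [-9.7, 2.8, 22.9]
gripper_width: 0.006
```

The lever is on its hard stop: z is 0.106 with 23 N. I'll retreat up and aside, then check.

{"api": "play_rows", "payload": {
  "commands": [
    [[0, 0, 0.02, 0, 0, 0, 1], [0, 0, 0.06, 0, 0, 0, 1], [0, 0, 0.1, 0, 0, 0, 1], [0, 0.04, 0.14, 0, 0, 0, 1], [0, 0.08, 0.16, 0, 0, 0, 1]]
  ]
}}

```text
time_s: 10.45
tcp_pos: [0.5456, 0.0047, 0.2643]
ee_rot: [[-0.992, 0.13, 0.005], [0.13, 0.992, 0.001], [-0.005, 0.002, -1.0]]
wrist_force: [1.5, -0.5, -0.3]
gripper_width: 0.006
```

{"api": "play_rows", "payload": {
  "commands": [
    [[0, 0.045, 0, 0, 0, 0, 1], [0, 0.09, 0, 0, 0, 0, 1], [0, 0.135, 0, 0, 0, 0, 1], [0, 0.17, 0, 0, 0, 0, 1], [0, 0.17, 0, 0, 0, 0, 1]]
  ]
}}

```text
time_s: 10.95
tcp_pos: [0.5447, 0.1788, 0.2606]
ee_rot: [[-0.993, 0.122, 0.001], [0.122, 0.993, 0.001], [-0.001, 0.001, -1.0]]
wrist_force: [-1.2, 0.1, 0.0]
gripper_width: 0.008
```

```bash
python3 m.py p5
```

```text
10.95 [0.5447 0.1788 0.2606] [-1.2  0.1  0. ]
blue 318 (23.8595027923584, 65.61649322509766) 80.96443176269531 [[620.0, -99.0], [685.0, -109.0], [689.0, -86.0], [624.0, -75.0]] [0.084 0.086 0.088]
red 172 (18.015581130981445, 52.26588821411133) 80.9192123413086 [[515.0, -79.0], [567.0, -87.0], [570.0, -70.0], [518.0, -61.0]] [0.101 0.104 0.106]
```

View pics/p5.png

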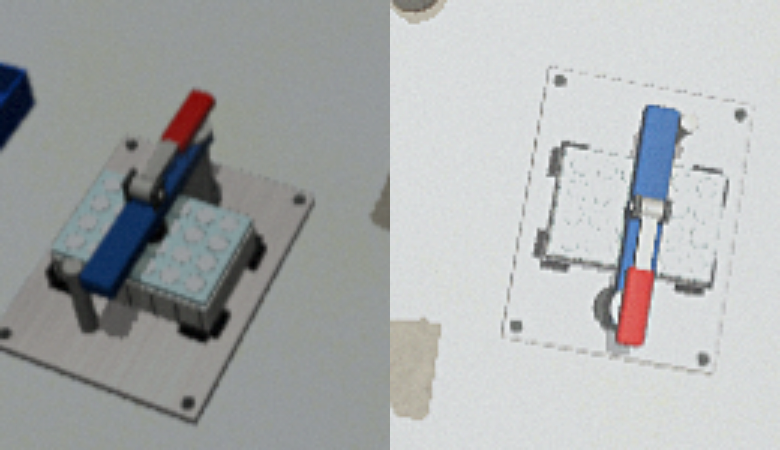

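The lever lies flat (grip top at 0.104 to 0.106), the strap hasn't moved from home, the block is seated and the arm is clear. I'm handing it in.

```bash
python3 -c "
from station import r
print(r.finish_job())"
```

```text
the job is handed in; nothing more can be done
None
```

The block is clamped and the job is handed in at about 11 s of the 54 s allowed. With the fingers shut, I pushed the strap round to its stop post, then pressed the cam lever down by its grip.

- **Strap:** it came to a hard stop at 15 N. The top camera then showed its free end within 1–2 mm of the closed position and its yaw at -9.0°, against -8.6° for the station.
- **Lever:** it was still up when the strap went home. It then reached its hard stop at 23 N, and the grip top now measures 104–106 mm above the deck against 106 mm nominal.
- **Block:** it looks seated between its locators in the last picture, but I did not measure its position.
- **Rack, bottle and trough:** I kept the arm away from them and felt no unexpected forces. I did not re-measure their positions at the end.
- **Arm:** it finished clear, about 25 cm to the left of the station at z = 0.26 m.

One estimate was off: the closed fingers are thinner than I assumed, so the strap needed about 5 mm more push than planned. No check failed.

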